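# Load the drilling shuttle behind its drop catch

### The job

Load the drilling station: pick the aluminium shuttle plate with the clamped shaft up by its black grip, set it down softly on the station's apron and slide it, shaft end first, into the channel so that its own front edge lifts the hinged catch. Push it gently home against the sprung buffer until the catch has dropped fully behind it, tug it back against the catch with about 10 N to prove that it holds, and let go. Never touch the catch with the gripper, do not force anything against the station, and leave the other things on the bench where they are.

Things in the scene. Friction and masses are not known exactly. Their poses are not given: they have to be found in the camera images.
- shuttle_grip (a point): Centre of the shuttle's black upright grip; shuttle axes. Grip 22 thick (x) x 30 wide (y) x 50 high in the middle of an aluminium plate 100 long (x) x 110 wide (y) x 12 thick; this point is 37 above the plate's underside, the grip's top 62. Take it from above across its 22 mm: the catch passes beside it at y = 33 to 43, where the plate's top is bare. All sizes in mm.
- shuttle: The loose shuttle (0.45 to 0.7 kg, flat on the bench): origin in the middle of its underside, x to its front edge (x = +50, goes in first), z up. An 18 mm steel shaft is strapped along x at y = -36, up to 48 above the underside, its end flush with the front edge. Its tail edge is at x = -50.
- station: Grey station fixed on the bench; origin 10 below channel_mouth, same axes; base plate x = -125 to 350, 160 wide. Two rails x = 0 to 140, inner faces y = +-56.5 (1.5 play each side of the shuttle); lips reach in to y = +-49.5, 1.5 above the plate, so it only slides in from the apron. Over 35 N in all between it and catch, buffer and stop harms them. Drill unit past x = 174, 68 high.
- channel_mouth (a point): Mouth of the channel: its middle, on the channel floor 10 above the bench; x points into the channel, y to its left, z up. The flat apron, at floor height, is x = -125 to 0; along x = -55 to 0 two 14 high guides lead in, 64 narrowing to 56.5 either side of the middle. Rail tops are 17.5 above the floor.
- nominal_home (a point): Nominal place, on the channel floor, of the middle of the shuttle held by the catch: x = 95 past the mouth. Catch, buffer and stop block ride together on a dark setting bar clamped on the left (+y) rail up to 8 ahead of or behind nominal, and not measured: find it by feel. From the true held place the catch drops once the shuttle is 4 further in; the stop block is met 6.3 further in.
- buffer_nominal (a point): Nominal tip of the sprung brass buffer (12 across, on the middle line, 6.5 above the floor) in front of the stop block. It meets the front edge 3 before the held place with 4 N and adds 0.6 N per mm, 10 N at the stop block; sliding friction and the catch add 2 to 5 N. It shifts with the setting bar too.
- catch (a joint): Angle (rad) of the drop catch: a bare steel pawl 38 long, 10 wide, 90 g, at y = 33 to 43, hinged on a cross pin at its near end (nominal x = 13, 22 above floor; its cheek y = 30 to 60, up to 41 above floor). Nose slopes down into the channel. 0 = fully down, square end 3 above the floor, blocking the way out; about 0.3 = riding on the plate. Falls by its own weight.

How it is judged:
By the outcome, as a careful person would: the job done as asked, in the order asked, and still so for the second after the job is handed in, with the robot touching nothing.
It also fails if it takes over 67 s, if anything falls off the work surface, if the arm or the gripper's body presses on something with over 40 N, if the wrist force passes 120 N, or if a joint passes its speed limit or range.

### The arm

A 6-joint arm with a two-finger parallel gripper is mounted at the origin on the work surface. World frame = base frame: x ahead of the robot, y to its left, z up, the work surface at z = 0. Lengths are in m, angles in degrees, forces in N, time in s.
With the tool pointing down it reaches from about 0.35 to 0.925 m from the base axis. Payload 6.4 kg.
Tool frame: the origin (TCP) lies at the very end of the fingers, on their centre line; the grasp point (between the pads) lies behind it (robot.pinch_z is the z of the grasp point in the tool frame, in m); z points along the fingers, y is the line along which they close (so a half turn about z gives the same grasp; the last joint's range is limited). The gripper opens to 94 mm and grips with 3 to 60 N. Pads are 16 mm wide; open, the fingers measure 119 mm over their backs; the gripper's body (75 mm by 177 mm) begins 78 mm behind the grasp point.
Start: joints at [57.233, 14.043, 89.255, -0, 76.702, -9.975], TCP at [0.252, 0.599, 0.205] pointing down, gripper open.
Joint ranges: [-179.41, 179.41], [-58.25, 129.5], [7.25, 145.43], [-54.29, 234.29], [11.92, 165.04], [-157.13, 157.13]. Speed limits (degrees/s): [147.25, 147.25, 180, 180, 180, 180].

### API

Orientations are given as [roll, pitch, yaw] about the fixed x, y, z axes, in that order (R = Rz(yaw) Ry(pitch) Rx(roll)).
In Python, from rig import robot gives the robot as it stands.
- The arm moves only by the tool apply_moves, never from a script. Its argument "series" is a list of rows, each a list of 3 entries, a list of its own where there are three numbers: the shift along the tool's x, y, z in cm, then the turn about the tool's z in rad, then the opening in per cent of the stroke, from 0 (shut) to 100 (fully open). In form: [[[dx, dy, dz], yaw, hand], ...]. A call has 1 to 20 rows; each row shifts and turns the commanded pose from where the row before left it, along the tool's axes as they then stand; what a row does not reach is not made up. A row lasts 1/10 s, in which the tool goes at most 50 mm and 8.59 degrees, less where a joint would pass 70% of its speed; a pose out of reach is approached as far as the arm can. A call with a gripper value outside its range is refused whole. The fingers move at their own pace and stop on an object; "force" is the grip in N (left out, the last holds). Time passes only in rows, so rows that do not move let the fingers close. It gives the time, the measured TCP pose, the force, the opening and the grip force at its end, in the units of the state.
- robot.get_state(): the state, without advancing time (a new reading comes with each control period).
- robot.camera(name): name is "scene" or "top"; returns a dict with "frame" (384x512x3 uint8, red, green, blue), "fx", "fy", "cx", "cy" (pixels), "dist" ([k1, k2, p1, p2, k3] as OpenCV has them; the pictures are not rectified), "eye" and "attitude" of the camera in the world. Camera axes: x right, y up, looking along -z (the intrinsics and any distortion apply to the point x, -y, -z); pixel columns grow to the right and rows downward; lengths in m; the calibration is good to about 2 mm. A picture is of the moment at which its call begins. There is no depth.
- robot.close_job(): hands the job in; it is judged then, once.
The state is a dict: "t": time; "joint_positions": joint angles; "dq": joint speeds; "joint_torque": joint torques, N m; "tool_pos": TCP position; "ee_rot": TCP orientation; "force": force on the tool from outside, world axes, zero at the start; "wrist_torque": the same for the moment, N m; "opening": finger opening in m; "grasp_force": force on a finger pad.
Only numpy, scipy, OpenCV 4.12 (cv2) and the standard library are available. Lean on these libraries where they do the work, as an engineer would, in place of code of your own. Each camera call takes 0.05 s, during which the arm holds its last target. There are 200 camera calls.

## Working session

There is one attempt and no reset: what is moved stays moved. The work goes in short steps, Python scripts to look and compute and a tool call to move; the robot and the scene stay as the last step left them, time stands still between calls to the robot, and variables do not carry over. Pictures are saved under pics/ and viewed, at most 10 in all, crops included, and the job is handed in when it is done.

Besides the shell and the picture viewer there is one more tool, called after "Request:" as name(argument=value, ...), one argument or row to a line, values as JSON. apply_moves: Moves the arm, as the interface text tells. Its arguments: {"type":"object","properties":{"series":{"type":"array","items":{"type":"array"}},"force":{"type":"number"}},"required":["series"]}

```bash
ls; mkdir -p pics; python3 - <<'E'
from rig import robot
import cv2
s=robot.get_state(); print(s); print(robot.pinch_z)
for n in("scene","top"):
    c=robot.camera(n); cv2.imwrite(f"pics/{n}0.png",c["frame"][:,:,::-1]); print({k:v for k,v in c.items() if k!="frame"})
E
```

```text
pics
{'t': 0.0, 'joint_positions': array([ 5.72316716e+01,  1.40810873e+01,  8.93231620e+01, -1.59898250e-03,
        7.67028328e+01, -9.97361487e+00]), 'dq': array([ 0.13726529, -0.01175591, -0.00503554,  0.08091392, -0.05276835,
        0.00608764]), 'joint_torque': array([-8.63279329e-04, -4.15835989e+01, -3.14596224e+01,  6.85140816e-02,
        3.32681928e-02, -1.36444628e-04]), 'tool_pos': array([0.25148824, 0.59873291, 0.20439563]), 'ee_rot': array([-1.79894267e+02, -1.70141284e-02,  1.57205640e+02]), 'force': array([-0.21546395, -0.99267806,  0.59427103]), 'wrist_torque': array([0.02313592, 0.03113535, 0.02731486]), 'grasp_force': 0.0, 'opening': 0.09391851449793807}
-0.0188
{'fx': 385.2721657829548, 'fy': 385.2721657829548, 'cx': 255.52742364471823, 'cy': 190.23857955469953, 'dist': array([-0.12526366,  0.        ,  0.        ,  0.        ,  0.        ]), 'eye': array([ 0.9624966 , -0.39985944,  0.863641  ]), 'attitude': array([35.15721427, -0.67579014, 42.9917732 ])}
{'fx': 377.985008140745, 'fy': 377.985008140745, 'cx': 253.71648372676415, 'cy': 195.97327248556573, 'dist': array([-0.09274171,  0.        ,  0.        ,  0.        ,  0.        ]), 'eye': array([0.50284993, 0.01409181, 1.00475152]), 'attitude': array([  4.18064773,   1.16718438, -90.37719636])}
```

View pics/scene0.png

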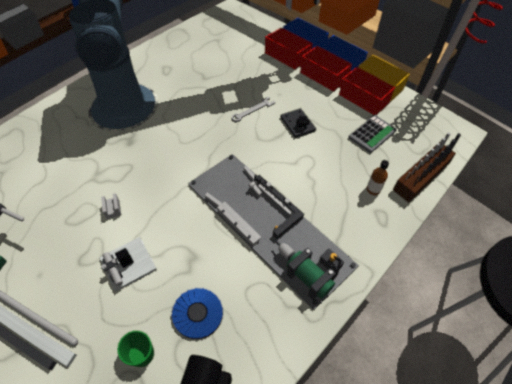

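View pics/top0.png

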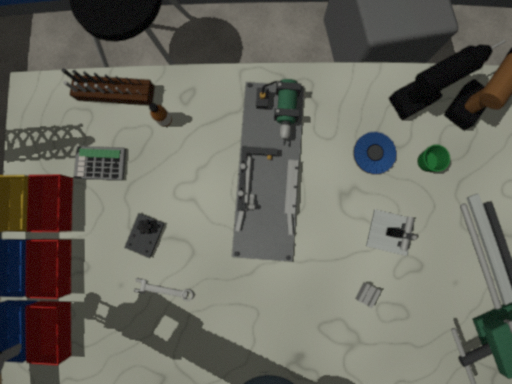

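The top view shows the station at about (268,170), with the apron nearest the robot (row ~250) and the drill far off. The shuttle plate is at about (391,232), with its black grip and the shaft on the right. I'll zoom in on both.

```bash
cat > h.py <<'E'
import numpy as np, cv2
from scipy.spatial.transform import Rotation as Ro
def cam(c):
    K=np.array([[c["fx"],0,c["cx"]],[0,c["fy"],c["cy"]],[0,0,1]])
    R=Ro.from_euler("xyz",c["attitude"],degrees=True).as_matrix()@np.diag([1,-1,-1])
    return K,np.array(c["dist"]),R,np.array(c["eye"])
def ray(c,px,z):
    K,d,R,e=cam(c); p=cv2.undistortPoints(np.float64(px).reshape(-1,1,2),K,d).reshape(-1,2)
    v=np.c_[p,np.ones(len(p))]@R.T
    return e+v*((np.asarray(z)-e[2])/v[:,2])[:,None]
def proj(c,X):
    K,d,R,e=cam(c); return cv2.projectPoints((np.float64(X)-e)@R,np.zeros(3),np.zeros(3),K,d)[0].reshape(-1,2)
E
python3 - <<'E'
from rig import robot
import cv2,numpy as np,pickle
t=robot.camera("top"); s=robot.camera("scene"); pickle.dump((t,s),open("c0.pkl","wb"))
T=t["frame"][:,:,::-1];S=s["frame"][:,:,::-1]
a=cv2.resize(T[75:265,225:310],None,fx=3,fy=3,interpolation=2)  # 255x570
b=cv2.resize(T[200:264,358:426],None,fx=7.0,fy=7,interpolation=2) #476x448
im=np.zeros((600,740,3),np.uint8); im[:570,:255]=a; im[:448,260:736]=b
cv2.imwrite("pics/crop_top.png",im)
a=cv2.resize(S[150:305,185:360],None,fx=3,fy=3,interpolation=2) #525x465
b=cv2.resize(S[232:292,92:162],None,fx=3.8,fy=3.8,interpolation=2) #
im=np.zeros((470,800,3),np.uint8); im[:465,:525]=a; im[:b.shape[0],530:530+b.shape[1]]=b[:,:270]
cv2.imwrite("pics/crop_scene.png",im)
E
```

```text
(no output)
```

View pics/crop_top.png

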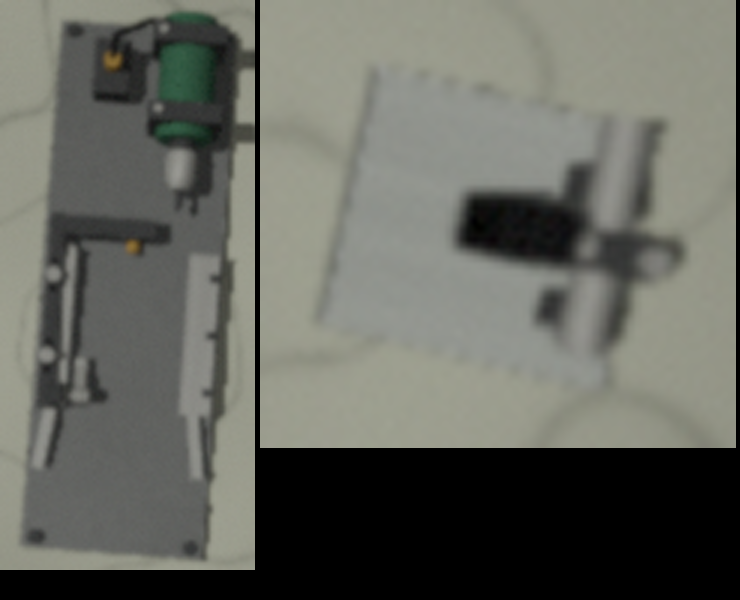

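View pics/crop_scene.png

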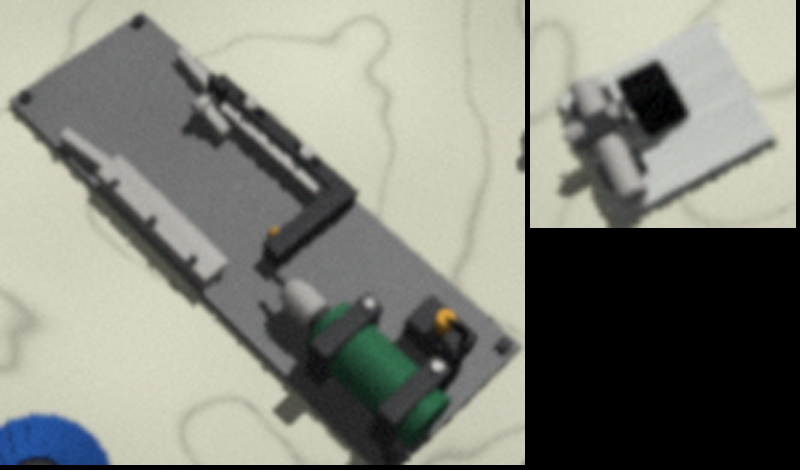

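The crops show the shuttle's front edge facing image-up, shaft on the right, yaw about -12°. The station's heading is about -4°, apron nearest the robot. Next I'll measure the edges.

```bash
cat >> h.py <<'E'
def edge(c,p,q,z,half=4,n=40):
    """subpixel edge near segment p-q: strongest gradient across it; returns world pts on plane z"""
    g=cv2.GaussianBlur(c["frame"],(0,0),0.7).astype(np.float32)
    p,q=np.float32(p),np.float32(q); t=(q-p)/np.linalg.norm(q-p); nn=np.array([-t[1],t[0]])
    o=np.arange(-half,half+.01,.25); out=[]
    P=p+(q-p)*np.linspace(0,1,n)[:,None]
    XY=(P[:,None]+o[None,:,None]*nn).astype(np.float32)
    v=cv2.remap(g,XY[...,0],XY[...,1],1)
    d=np.linalg.norm(np.gradient(v,axis=1),axis=2)
    k=d.argmax(1); w=np.abs(o-o[k][:,None])<1
    off=(d*w*o).sum(1)/(d*w).sum(1)
    return ray(c,P+off[:,None]*nn,np.full(n,z))[:,:2]
def line(pts):
    for _ in range(4):
        m=np.median(pts,0) if 0 else pts.mean(0); u=np.linalg.svd(pts-m)[2][0]
        r=(pts-m)@[-u[1],u[0]]; k=np.abs(r)<max(2*np.median(abs(r)),.0005); pts=pts[k]
    return m,u*np.sign(u[np.argmax(abs(u))]),len(pts),r.std()
def ang(u): return np.degrees(np.arctan2(u[1],u[0]))
E
python3 - <<'E'
from h import *; import pickle
t,s=pickle.load(open("c0.pkl","rb"))
f=lambda x,y:(225+x/3-1/3,75+y/3-1/3)
g=lambda x,y:(358+(x-260)/7-.43,200+y/7-.43)
for name,p,q,z in [("st L",f(30,500),f(62,60),.01),("st R",f(207,535),f(214,430),.01),("st near",f(45,547),f(190,557),.01),("st far",f(80,22),f(140,18),.01),
 ("railR in",f(181,405),f(189,265),.0275),("railL out",f(38,390),f(55,230),.0275),
 ("bar near face",f(75,242),f(125,246),.02),
 ("sh L",g(324,312),g(371,78),.012),("sh front",g(385,70),g(590,112),.012),("sh tail",g(330,326),g(590,383),.012),
 ("grip L",g(460,240),g(470,195),.062),("grip top",g(480,192),g(570,203),.062),("grip bot",g(475,255),g(560,265),.062)]:
    m,u,k,sd=line(edge(t,p,q,z,2.5)); print(name,m.round(4),ang(u).round(2),k,sd.round(5))
# colour sampling + orientation helpers
E
```

```text
st L [0.6574 0.0734] -4.66 33 0.00078
st R [ 0.4686 -0.0743] -4.4 17 0.00018
st near [0.4099 0.0086] 85.8 32 0.00046
st far [0.8854 0.0151] 88.34 21 0.0002
railR in [ 0.5995 -0.0502] -4.87 27 0.00025
railL out [0.6319 0.0722] -5.25 29 0.00042
bar near face [0.6833 0.0199] 84.13 18 0.00017
sh L [ 0.4879 -0.2674] -14.29 29 0.00023
sh front [ 0.5323 -0.3213] 75.16 17 0.00048
sh tail [ 0.4285 -0.3071] 76.52 16 0.0003
grip L [ 0.4825 -0.2979] -16.73 36 0.00053
grip top [ 0.4899 -0.3181] 87.8 29 0.00026
grip bot [ 0.4676 -0.3155] 76.81 23 0.00025
```

```bash
python3 - <<'E'
from h import *; import pickle
t,s=pickle.load(open("c0.pkl","rb"))
f=lambda x,y:(225+x/3-1/3,75+y/3-1/3)
F=lambda x,y:(185+x/3-1/3,150+y/3-1/3)
G=lambda x,y:(92+(x-530)/3.8-.37,232+y/3.8-.37)
a=np.radians(-4.65);u=np.array([np.cos(a),np.sin(a)]);n=np.array([-u[1],u[0]])
def go(c,L):
  for name,p,q,z in L:
    m,d,k,sd=line(edge(c,p,q,z,2.5)); print(name,m.round(4),ang(d).round(2),k,sd.round(5),"st xy",(m@u).round(4),(m@n).round(4))
go(s,[("st L near",F(148,22),F(180,52),.01),("st L far",F(360,208),F(500,332),.01),("st R top",F(18,106),F(55,143),.01),("st R2",F(215,300),F(270,355),.01),("st near",F(20,97),F(130,20),.01),
 ("railR lip",F(125,157),F(222,258),.0275),("railR outer",F(105,165),F(200,270),.0275),
 ("sh L(y+)",G(718,35),G(770,130),.012),("sh front",G(765,140),G(660,195),.012),("sh tail",G(705,25),G(640,60),.012)])
print()
go(t,[("L near",f(27,525),f(36,420),.01),("L far",f(50,200),f(62,60),.01),("R near",f(206,540),f(210,490),.01),("R far",f(222,240),f(228,180),.01),("lip near",f(181,405),f(185,345),.0275),("lip far",f(185,335),f(189,265),.0275),("railR out",f(210,395),f(217,265),.0275)])
E
```

```text
st L near [0.453  0.0924] -6.06 28 0.00034 st xy 0.444 0.1288
st L far [0.7891 0.0654] -4.07 29 0.00036 st xy 0.7812 0.1291
st R top [ 0.4473 -0.0711] -4.36 40 0.00012 st xy 0.4515 -0.0346
st R2 [ 0.715  -0.0877] -4.86 38 0.00022 st xy 0.7198 -0.0295
st near [0.4142 0.0215] 84.69 25 0.00025 st xy 0.4111 0.055
railR lip [ 0.6011 -0.0485] -4.6 33 0.00044 st xy 0.6031 0.0004
railR outer [ 0.5932 -0.0734] -7.2 29 0.00021 st xy 0.5972 -0.0251
sh L(y+) [ 0.4921 -0.271 ] -13.42 17 0.0004 st xy 0.5124 -0.2302
sh front [ 0.5308 -0.3292] 70.92 28 0.00138 st xy 0.5558 -0.2851
sh tail [ 0.4399 -0.288 ] 95.37 16 0.00062 st xy 0.4618 -0.2513

L near [0.4817 0.0885] -4.83 33 0.00029 st xy 0.4729 0.1273
L far [0.7828 0.0638] -4.35 29 0.00057 st xy 0.7751 0.1271
R near [ 0.4413 -0.0719] -1.31 29 0.00021 st xy 0.4457 -0.0358
R far [ 0.7117 -0.0942] -3.07 34 0.0002 st xy 0.717 -0.0362
lip near [ 0.5607 -0.0469] -4.75 25 0.00013 st xy 0.5627 -0.0013
lip far [ 0.6275 -0.0528] -4.17 27 0.00031 st xy 0.6297 -0.0018
railR out [ 0.6081 -0.0775] -4.73 18 0.00027 st xy 0.6124 -0.0279
```

Request:
apply_moves(
  series=[
    [[0,0,0],0.142,100],
    [[0,0,0],0.142,100],
    [[0,0,0],0.142,100],
    [[0,0,0],0.142,100],
    [[0,0,0],0.142,100],
    [[0,0,0],0.142,100],
    [[0,0,0],0.142,100],
    [[0,0,0],0.142,100],
    [[0,0,0],0.142,65],
    [[0,0,0],0.142,65],
    [[-1.6,0.85,0],0,65],
    [[-3.2,1.7,0],0,65],
    [[-3.2,1.7,0],0,65],
    [[-3.2,1.7,0],0,65],
    [[-3.2,1.7,0],0,65],
    [[-3.2,1.7,0],0,65],
    [[-3.2,1.7,0],0,65],
    [[-3.2,1.7,0],0,65],
    [[-3.2,1.7,0],0,65],
    [[-3.2,1.7,0],0,65],
  ],
)

```text
t: 2.2
tool_pos: [0.334, 0.2636, 0.2054]
ee_rot: [180.0, -0.0, 75.9]
force: [-0.0, 0.7, -0.2]
opening: 0.0608
grasp_force: 0.0
```

Request:
apply_moves(
  series=[
    [[-3.2,1.7,0],0,65],
    [[-3.2,1.7,0],0,65],
    [[-3.2,1.7,0],0,65],
    [[-3.2,1.7,0],0,65],
    [[-3.2,1.7,0],0,65],
    [[-3.2,1.7,0],0,65],
    [[-3.2,1.7,0],0,65],
    [[-3.2,1.7,0],0,65],
    [[-3.2,1.7,0],0,65],
    [[-3.2,1.7,0],0,65],
    [[-3.2,1.7,0],0,65],
    [[-3.2,1.7,0],0,65],
    [[-3.2,1.7,0],0,65],
    [[-3.2,1.7,0],0,65],
    [[-3.2,1.7,0],0,65],
    [[-3.2,1.7,0],0,65],
    [[-0.5,0.5,0],0,65],
    [[0,0,0],0,65],
    [[0,0,0],0,65],
  ],
)

```text
t: 4.1
tool_pos: [0.476, -0.303, 0.2051]
ee_rot: [-180.0, -0.0, 75.9]
force: [-0.6, 0.3, 0.3]
opening: 0.0609
grasp_force: 0.0
```

Request:
apply_moves(
  series=[
    [[-0.9,0.3,0],0,65],
    [[-0.9,0.4,2],0,65],
    [[0,0,3],0,65],
    [[0,0,3],0,65],
    [[0,0,2],0,65],
    [[0,0,1],0,65],
    [[0,0,0],0,65],
  ],
)

```text
t: 4.8
tool_pos: [0.478, -0.3223, 0.0943]
ee_rot: [-179.9, -0.1, 75.9]
force: [-0.3, 0.8, 0.8]
opening: 0.0611
grasp_force: 0.0
```

```bash
python3 - <<'E'
from rig import robot
import cv2,numpy as np
T=robot.camera("top")["frame"][:,:,::-1];S=robot.camera("scene")["frame"][:,:,::-1]
a=cv2.resize(T[190:270,350:440],None,fx=4.4,fy=4.4,interpolation=2);b=cv2.resize(S[220:300,80:170],None,fx=4.4,fy=4.4,interpolation=2)
cv2.imwrite("pics/grasp.png",np.hstack([a,b]))
E
```

```text
(no output)
```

View pics/grasp.png

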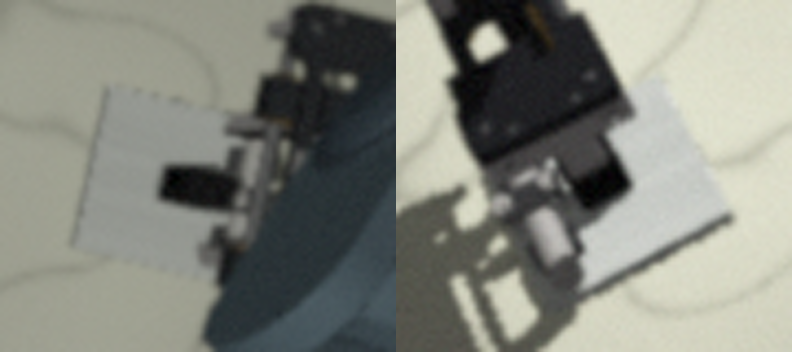

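The picture shows the fingers straddling the grip lengthwise, with the plate clear below (top view, grip at about (200,187) in the crop). Parallax accounts for the sideways offset. Now I'll descend and close.

Request:
apply_moves(
  series=[
    [[0,0,2],0,65],
    [[0,0,2],0,65],
    [[0,0,1.5],0,65],
    [[0,0,1],0,65],
    [[0,0,0.8],0,65],
    [[0,0,0],0,65],
  ],
)

```text
t: 5.5
tool_pos: [0.4784, -0.3229, 0.0218]
ee_rot: [-179.9, -0.0, 75.9]
force: [-0.2, -0.1, -0.9]
opening: 0.0612
grasp_force: 0.0
```

Request:
apply_moves(
  series=[
    [[0,0,0],0,20],
    [[0,0,0],0,10],
    [[0,0,0],0,10],
    [[0,0,0],0,10],
    [[0,0,0],0,10],
    [[0,0,0],0,10],
  ],
  force=30,
)

```text
t: 6.1
tool_pos: [0.4789, -0.3233, 0.0227]
ee_rot: [180.0, 0.0, 75.8]
force: [1.1, -0.0, 1.0]
opening: 0.0215
grasp_force: 30.0
```

Request:
apply_moves(
  series=[
    [[0,0,-0.5],0,10],
    [[0,0,-1],0,10],
    [[0,0,-2],0,10],
    [[0,0,-2],0,10],
    [[0,0,-0.5],-0.0833,10],
    [[0,0,0],-0.0833,10],
    [[1,-0.2,0],0,10],
    [[2,-0.4,0],0,10],
    [[3,-0.6,0],0,10],
    [[3,-0.7,0],0,10],
    [[3,-0.7,0],0,10],
    [[3,-0.7,0],0,10],
    [[3,-0.7,0],0,10],
    [[3,-0.7,0],0,10],
    [[3,-0.7,0],0,10],
    [[3,-0.7,0],0,10],
    [[3,-0.6,0],0,10],
    [[2,-0.6,0],0,10],
    [[1,-0.4,0],0,10],
    [[0,0,0],0,10],
  ],
)

```text
t: 8.1
tool_pos: [0.4273, 0.0131, 0.082]
ee_rot: [-179.9, -0.0, 85.5]
force: [-0.4, -0.2, -5.7]
opening: 0.0219
grasp_force: 30.0
```

```bash
python3 - <<'E'
from rig import robot
import cv2,numpy as np
print(robot.get_state()["tool_pos"],robot.get_state()["ee_rot"],robot.get_state()["force"])
T=robot.camera("top")["frame"][:,:,::-1];S=robot.camera("scene")["frame"][:,:,::-1]
a=cv2.resize(T[150:290,200:330],None,fx=3,fy=3,interpolation=2);b=cv2.resize(S[120:260,140:270],None,fx=3,fy=3,interpolation=2)
cv2.imwrite("pics/carry.png",np.hstack([a,b]))
E
```

```text
[0.4272524  0.01306908 0.08199484] [-1.79929682e+02 -9.09518048e-03  8.54589098e+01] [-0.37580211 -0.21802003 -5.66642933]
```

View pics/carry.png

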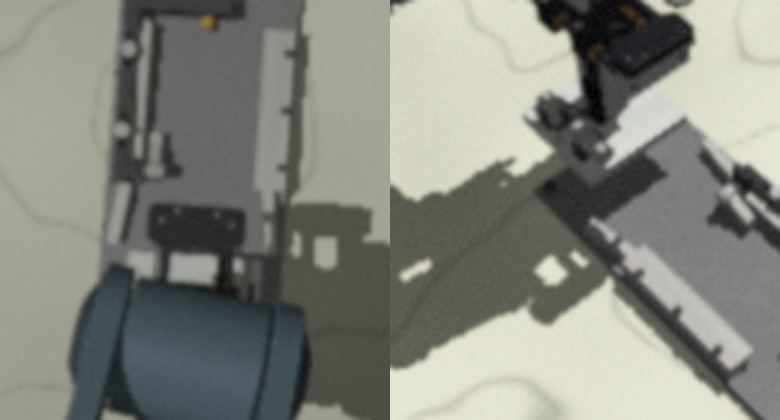

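The shuttle is held level above the apron, square to the channel, shaft on the right. I'll lower it gently.

Request:
apply_moves(
  series=[
    [[0,0.4,1],0,10],
    [[0,0.4,1.5],0,10],
    [[0,0,1.2],0,10],
    [[0,0,0.5],0,10],
    [[0,0,0.3],0,10],
    [[0,0,0],0,10],
  ],
)

```text
t: 8.8
tool_pos: [0.4362, 0.0112, 0.0371]
ee_rot: [-180.0, -0.0, 85.4]
force: [0.5, -0.1, -6.3]
opening: 0.0218
grasp_force: 30.0
```

Request:
apply_moves(
  series=[
    [[0,0,0.15],0,10],
    [[0,0,0.1],0,10],
    [[0,0,0.05],0,10],
    [[0,0,0],0,10],
  ],
)

```text
t: 9.2
tool_pos: [0.4365, 0.0113, 0.0346]
ee_rot: [180.0, 0.0, 85.4]
force: [0.8, -1.1, -5.1]
opening: 0.0217
grasp_force: 30.0
```

Request:
apply_moves(
  series=[
    [[0,0,0.05],0,10],
    [[0,0,0.05],0,10],
    [[0,0,0],0,10],
  ],
)

```text
t: 9.5
tool_pos: [0.4364, 0.0113, 0.0334]
ee_rot: [-180.0, 0.0, 85.4]
force: [1.0, 0.6, -5.8]
opening: 0.0219
grasp_force: 30.0
```

Request:
apply_moves(
  series=[
    [[0,0,0.05],0,10],
    [[0,0,0.03],0,10],
    [[0,0,0],0,10],
  ],
)

```text
t: 9.8
tool_pos: [0.4364, 0.0113, 0.0327]
ee_rot: [180.0, -0.0, 85.4]
force: [-0.5, -0.2, -6.6]
opening: 0.0217
grasp_force: 30.0
```

Request:
apply_moves(
  series=[
    [[0,0,0.04],0,10],
    [[0,0,0.04],0,10],
    [[0,0,0],0,10],
  ],
)

```text
t: 10.1
tool_pos: [0.4368, 0.0112, 0.0326]
ee_rot: [180.0, 0.0, 85.4]
force: [-5.0, 0.9, 5.2]
opening: 0.0216
grasp_force: 30.0
```

```bash
python3 - <<'E'
from rig import robot
import cv2,numpy as np,pickle
print(robot.get_state()["tool_pos"],robot.get_state()["force"],robot.get_state()["wrist_torque"])
s=robot.camera("scene");t=robot.camera("top");pickle.dump((t,s),open("c1.pkl","wb"))
S=s["frame"][:,:,::-1]
cv2.imwrite("pics/set.png",cv2.resize(S[130:230,170:280],None,fx=6,fy=6,interpolation=2))
E
```

```text
[0.43675488 0.01118535 0.03263699] [-5.04945268  0.92881051  5.1914573 ] [ 0.12477088  0.85915453 -0.04107469]
```

View pics/set.png

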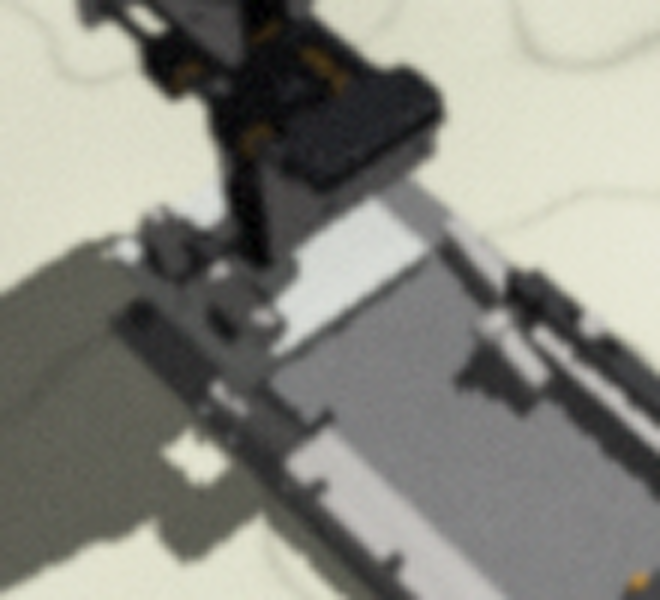

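The plate sits on the apron, its front-left corner at crop (430,240), just inside the left guide at about (470,260). I'll ease the pressure, then measure the plate against the station.

```bash
python3 - <<'E'
from h import *; import pickle
t,s=pickle.load(open("c1.pkl","rb"))
f=lambda x,y:(170+x/6-.42,130+y/6-.42)
a=np.radians(-4.65);u=np.array([np.cos(a),np.sin(a)]);n=np.array([-u[1],u[0]])
for name,p,q,z in [("front",f(285,352),f(418,252),.022),("left",f(375,203),f(422,236),.022),("base L",f(395,185),f(445,220),.01),
  ("lip",f(335,432),f(480,580),.0275)]:
    m,d,k,sd=line(edge(s,p,q,z,1.5)); print(name,m.round(4),ang(d).round(2),k,sd.round(5),"st xy",(m@u).round(4),(m@n).round(4))
tp=np.array([.4368,.0112]); print("tool",tp@u,tp@n)
E
```

```text
front [0.4893 0.0176] 85.48 31 0.00025 st xy 0.4863 0.0572
left [0.4704 0.0629] -6.22 23 0.00036 st xy 0.4638 0.1008
base L [0.4651 0.0881] 1.35 32 0.00016 st xy 0.4564 0.1255
lip [ 0.5872 -0.0472] -4.46 32 0.00029 st xy 0.5891 0.0005
tool 0.4344543081392612 0.04657396417780958
```

Request:
apply_moves(
  series=[
    [[0,0,-0.02],0,10],
    [[0,0,0],0,10],
  ],
  force=30,
)

```text
t: 10.4
tool_pos: [0.4367, 0.0112, 0.0326]
ee_rot: [180.0, 0.0, 85.4]
force: [-3.6, 0.3, 6.0]
opening: 0.0219
grasp_force: 30.0
```

Request:
apply_moves(
  series=[
    [[0,0,-0.03],0,10],
    [[0,0,-0.02],0,10],
    [[0,0,0],0,10],
  ],
)

```text
t: 10.7
tool_pos: [0.4368, 0.0112, 0.0327]
ee_rot: [179.9, 0.0, 85.4]
force: [-0.8, 0.4, 0.9]
opening: 0.0217
grasp_force: 30.0
```

Request:
apply_moves(
  series=[
    [[0.06,0,-0.02],0,10],
    [[0.06,0,0],0,10],
    [[0,0,0],0,10],
  ],
)

```text
t: 11.0
tool_pos: [0.4366, 0.0123, 0.0326]
ee_rot: [180.0, 0.0, 85.4]
force: [1.1, -1.0, -2.9]
opening: 0.0218
grasp_force: 30.0
```

Request:
apply_moves(
  series=[
    [[0,0.3,0],0,10],
    [[0,0.5,0],0,10],
    [[0,0.5,0],0,10],
    [[0,0.5,0],0,10],
    [[0,0.2,0],0,10],
    [[0,0,0],0,10],
  ],
  force=20,
)

```text
t: 11.6
tool_pos: [0.457, 0.0108, 0.0327]
ee_rot: [180.0, -0.0, 85.4]
force: [0.6, 0.2, -2.2]
opening: 0.0219
grasp_force: 20.0
```

Request:
apply_moves(
  series=[
    [[0,0.3,0],0,10],
    [[0,0.3,0],0,10],
    [[0,0.3,0],0,10],
    [[0,0.3,0],0,10],
    [[0,0.2,0],0,10],
    [[0,0,0],0,10],
  ],
)

```text
t: 12.2
tool_pos: [0.4708, 0.0097, 0.0327]
ee_rot: [180.0, -0.0, 85.4]
force: [0.7, -0.6, -3.4]
opening: 0.0221
grasp_force: 20.0
```

Request:
apply_moves(
  series=[
    [[0,0.2,0],0,10],
    [[0,0.2,0],0,10],
    [[0,0.2,0],0,10],
    [[0,0.2,0],0,10],
    [[0,0,0],0,10],
  ],
)

```text
t: 12.7
tool_pos: [0.4786, 0.0092, 0.0327]
ee_rot: [180.0, -0.0, 85.4]
force: [1.7, 1.1, -3.2]
opening: 0.0216
grasp_force: 20.0
```

Request:
apply_moves(
  series=[
    [[0,0.2,0],0,10],
    [[0,0.2,0],0,10],
    [[0,0.2,0],0,10],
    [[0,0.2,0],0,10],
    [[0,0,0],0,10],
  ],
)

```text
t: 13.2
tool_pos: [0.4858, 0.0094, 0.0328]
ee_rot: [-179.9, -0.1, 85.4]
force: [-4.5, 5.2, 2.8]
opening: 0.0217
grasp_force: 20.0
```

```bash
python3 - <<'E'
from rig import robot
s=robot.get_state(); print(s["tool_pos"],s["force"],s["wrist_torque"])
E
```

```text
[0.48582518 0.00939086 0.03278372] [-4.47847148  5.22523255  2.79376107] [0.69400357 0.77797686 0.00649448]
```

Request:
apply_moves(
  series=[
    [[0.1,0,0],0,10],
    [[0.1,0,0],0,10],
    [[0,0,0],0,10],
  ],
)

```text
t: 13.5
tool_pos: [0.4868, 0.0103, 0.0327]
ee_rot: [180.0, 0.0, 85.4]
force: [0.3, -0.9, -4.9]
opening: 0.0217
grasp_force: 20.0
```

Request:
apply_moves(
  series=[
    [[0,0.2,0],0,10],
    [[0,0.2,0],0,10],
    [[0,0,0],0,10],
  ],
)

```text
t: 13.8
tool_pos: [0.4909, 0.01, 0.0327]
ee_rot: [180.0, 0.0, 85.4]
force: [0.3, 0.1, -5.0]
opening: 0.0218
grasp_force: 20.0
```

```bash
cat > st.py <<'E'
from rig import robot
import numpy as np
a=np.radians(-4.65);u=np.array([np.cos(a),np.sin(a)]);n=np.array([-u[1],u[0]])
def show():
    s=robot.get_state();p=s["tool_pos"];F=s["force"];W=s["wrist_torque"]
    print("t %.1f st xyz mm"%s["t"],np.round([1e3*(p[:2]@u-.533),1e3*p[:2]@n,1e3*p[2]],2),"F u,n,z",np.round([F[:2]@u,F[:2]@n,F[2]],1),"M",np.round([W[:2]@u,W[:2]@n,W[2]],2),s["ee_rot"].round(2))
show()
E
python3 st.py
```

```text
t 13.8 st xyz mm [-44.57  49.75  32.66] F u,n,z [ 0.2  0.1 -5. ] M [-0.13  0.09  0.06] [179.97   0.    85.39]
```

Request:
apply_moves(
  series=[
    [[0,0.2,0.01],0,10],
    [[0,0.2,0],0,10],
    [[0,0.2,0],0,10],
    [[0,0.2,0],0,10],
    [[0,0,0],0,10],
  ],
)

```text
t: 14.3
tool_pos: [0.4989, 0.0094, 0.0327]
ee_rot: [180.0, -0.0, 85.4]
force: [0.3, 0.5, -3.8]
opening: 0.0223
grasp_force: 20.0
```

```bash
python3 st.py
```

```text
t 14.3 st xyz mm [-36.47  49.82  32.71] F u,n,z [ 0.2  0.5 -3.8] M [-0.07  0.03 -0.  ] [179.95  -0.    85.39]
```

Request:
apply_moves(
  series=[
    [[0,0.2,0],0,10],
    [[0,0.2,0],0,10],
    [[0,0.2,0],0,10],
    [[0,0.2,0],0,10],
    [[0,0,0],0,10],
  ],
)

```text
t: 14.8
tool_pos: [0.5067, 0.0089, 0.0327]
ee_rot: [180.0, -0.0, 85.4]
force: [-1.1, 1.0, -3.2]
opening: 0.0219
grasp_force: 20.0
```

```bash
python3 st.py
```

```text
t 14.8 st xyz mm [-28.68  49.99  32.67] F u,n,z [-1.1  0.9 -3.2] M [0.05 0.31 0.04] [ 1.7998e+02 -1.0000e-02  8.5390e+01]
```

Request:
apply_moves(
  series=[
    [[0.05,0.2,0],0,10],
    [[0,0.2,0],0,10],
    [[0,0.2,0],0,10],
    [[0,0.2,0],0,10],
    [[0,0,0],0,10],
  ],
)

```text
t: 15.3
tool_pos: [0.515, 0.0086, 0.0327]
ee_rot: [179.9, 0.0, 85.4]
force: [0.6, 0.1, -3.4]
opening: 0.0217
grasp_force: 20.0
```

```bash
python3 st.py
```

```text
t 15.3 st xyz mm [-20.36  50.33  32.7 ] F u,n,z [ 0.6  0.2 -3.4] M [-0.1   0.16  0.04] [179.94   0.    85.39]
```

Request:
apply_moves(
  series=[
    [[0,0.2,0],0,10],
    [[0,0.2,0],0,10],
    [[0,0.2,0],0,10],
    [[0,0.2,0],0,10],
    [[0,0,0],0,10],
  ],
)

```text
t: 15.8
tool_pos: [0.523, 0.008, 0.0327]
ee_rot: [179.9, -0.0, 85.4]
force: [1.3, 1.1, -2.5]
opening: 0.0219
grasp_force: 20.0
```

```bash
python3 st.py
```

```text
t 15.8 st xyz mm [-12.41  50.35  32.68] F u,n,z [ 1.2  1.2 -2.5] M [-0.07  0.14 -0.02] [179.95  -0.    85.39]
```

Request:
apply_moves(
  series=[
    [[0,0.2,0],0,10],
    [[0,0.2,0],0,10],
    [[0,0.2,0],0,10],
    [[0,0.2,0],0,10],
    [[0,0,0],0,10],
  ],
)

```text
t: 16.3
tool_pos: [0.5309, 0.0073, 0.0327]
ee_rot: [179.9, -0.0, 85.4]
force: [0.9, 0.1, -3.9]
opening: 0.022
grasp_force: 20.0
```

```bash
python3 st.py
```

```text
t 16.3 st xyz mm [-4.42 50.35 32.68] F u,n,z [ 0.8  0.2 -3.9] M [-0.05  0.16 -0.01] [179.95  -0.    85.39]
```

Request:
apply_moves(
  series=[
    [[0,0.2,0],0,10],
    [[0,0.2,0],0,10],
    [[0,0.2,0],0,10],
    [[0,0.2,0],0,10],
    [[0,0,0],0,10],
  ],
)

```text
t: 16.8
tool_pos: [0.5389, 0.0067, 0.0327]
ee_rot: [179.9, 0.0, 85.4]
force: [1.0, 0.2, -2.5]
opening: 0.0219
grasp_force: 20.0
```

```bash
python3 st.py
```

```text
t 16.8 st xyz mm [ 3.57 50.36 32.7 ] F u,n,z [ 1.   0.3 -2.5] M [-0.08  0.14 -0.05] [179.95   0.    85.39]
```

Request:
apply_moves(
  series=[
    [[0,0.2,0],0,10],
    [[0,0.2,0],0,10],
    [[0,0.2,0],0,10],
    [[0,0.2,0],0,10],
    [[0,0,0],0,10],
  ],
)

```text
t: 17.3
tool_pos: [0.5469, 0.0061, 0.0327]
ee_rot: [179.9, -0.0, 85.4]
force: [-0.3, 0.6, -2.4]
opening: 0.0219
grasp_force: 20.0
```

```bash
python3 st.py
```

```text
t 17.3 st xyz mm [11.57 50.38 32.68] F u,n,z [-0.3  0.5 -2.4] M [-0.07  0.19 -0.03] [179.95  -0.    85.39]
```

Request:
apply_moves(
  series=[
    [[0,0.3,0],0,10],
    [[0,0.3,0],0,10],
    [[0,0.3,0],0,10],
    [[0,0.3,0],0,10],
    [[0,0.3,0],0,10],
    [[0,0.3,0],0,10],
    [[0,0.2,0],0,10],
    [[0,0,0],0,10],
  ],
)

```text
t: 18.1
tool_pos: [0.5669, 0.0044, 0.0327]
ee_rot: [179.9, 0.0, 85.4]
force: [0.8, -0.6, -2.2]
opening: 0.022
grasp_force: 20.0
```

```bash
python3 st.py
```

```text
t 18.1 st xyz mm [31.63 50.39 32.7 ] F u,n,z [ 0.9 -0.5 -2.2] M [-0.15  0.12 -0.04] [179.94   0.    85.39]
```

Request:
apply_moves(
  series=[
    [[0,0.3,0],0,10],
    [[0,0.3,0],0,10],
    [[0,0.3,0],0,10],
    [[0,0.3,0],0,10],
    [[0,0.3,0],0,10],
    [[0,0.3,0],0,10],
    [[0,0.2,0],0,10],
    [[0,0,0],0,10],
  ],
)

```text
t: 18.9
tool_pos: [0.5868, 0.0028, 0.0327]
ee_rot: [179.9, -0.0, 85.4]
force: [-0.0, 0.3, -2.0]
opening: 0.022
grasp_force: 20.0
```

```bash
python3 st.py
```

```text
t 18.9 st xyz mm [51.63 50.37 32.69] F u,n,z [-0.   0.3 -2. ] M [-0.04  0.25  0.03] [179.94  -0.    85.39]
```

Request:
apply_moves(
  series=[
    [[0,0.3,0],0,10],
    [[0,0.3,0],0,10],
    [[0,0.3,0],0,10],
    [[0,0.3,0],0,10],
    [[0,0.3,0],0,10],
    [[0,0.3,0],0,10],
    [[0,0.2,0],0,10],
    [[0,0,0],0,10],
  ],
)

```text
t: 19.7
tool_pos: [0.6067, 0.0012, 0.0327]
ee_rot: [179.9, 0.0, 85.4]
force: [0.5, 0.1, -1.9]
opening: 0.0216
grasp_force: 20.0
```

Request:
apply_moves(
  series=[
    [[0,0.1,0],0,10],
    [[0,0.1,0],0,10],
    [[0,0.1,0],0,10],
    [[0,0.1,0],0,10],
    [[0,0.1,0],0,10],
    [[0,0.1,0],0,10],
    [[0,0,0],0,10],
  ],
)

```text
t: 20.4
tool_pos: [0.6123, 0.0008, 0.0327]
ee_rot: [180.0, -0.0, 85.4]
force: [-2.5, 0.2, 0.2]
opening: 0.0217
grasp_force: 20.0
```

```bash
python3 st.py
```

```text
t 20.4 st xyz mm [77.26 50.45 32.69] F u,n,z [-2.5  0.   0.2] M [-0.11  0.4  -0.02] [179.98  -0.    85.39]
```

Request:
apply_moves(
  series=[
    [[0,0.1,0],0,10],
    [[0,0.1,0],0,10],
    [[0,0.1,0],0,10],
    [[0,0,0],0,10],
  ],
)

```text
t: 20.8
tool_pos: [0.6153, 0.0006, 0.0327]
ee_rot: [180.0, 0.0, 85.4]
force: [-0.7, 0.7, -0.0]
opening: 0.0216
grasp_force: 20.0
```

```bash
python3 st.py
```

```text
t 20.8 st xyz mm [80.24 50.44 32.67] F u,n,z [-0.8  0.6 -0. ] M [-0.13  0.46  0.  ] [179.98   0.    85.39]
```

Request:
apply_moves(
  series=[
    [[0,0.1,-0.01],0,10],
    [[0,0.1,0],0,10],
    [[0,0,0],0,10],
  ],
)

```text
t: 21.1
tool_pos: [0.6173, 0.0004, 0.0327]
ee_rot: [180.0, -0.0, 85.4]
force: [-0.9, 0.2, -1.1]
opening: 0.0219
grasp_force: 20.0
```

```bash
python3 st.py
```

```text
t 21.1 st xyz mm [82.22 50.43 32.7 ] F u,n,z [-0.9  0.1 -1.1] M [-0.13  0.32 -0.07] [179.98  -0.    85.39]
```

Request:
apply_moves(
  series=[
    [[0,0.1,0],0,10],
    [[0,0.1,0],0,10],
    [[0,0,0],0,10],
  ],
)

```text
t: 21.4
tool_pos: [0.6193, 0.0003, 0.0327]
ee_rot: [180.0, -0.0, 85.4]
force: [-0.8, 0.2, 0.0]
opening: 0.0219
grasp_force: 20.0
```

```bash
python3 st.py
```

```text
t 21.4 st xyz mm [84.23 50.46 32.71] F u,n,z [-0.8  0.1  0. ] M [-0.12  0.34  0.01] [179.98  -0.    85.39]
```

Request:
apply_moves(
  series=[
    [[0,0.1,0],0,10],
    [[0,0,0],0,10],
  ],
)

```text
t: 21.6
tool_pos: [0.6202, 0.0002, 0.0327]
ee_rot: [180.0, -0.0, 85.4]
force: [-0.6, 0.8, -1.3]
opening: 0.0219
grasp_force: 20.0
```

```bash
python3 st.py
```

```text
t 21.6 st xyz mm [85.16 50.45 32.68] F u,n,z [-0.6  0.8 -1.3] M [-0.1   0.28  0.02] [179.99  -0.    85.39]
```

Free sliding force is about -0.8 N. I'll go on in 1 mm steps and watch for the buffer's 4 N.

Request:
apply_moves(
  series=[
    [[0,0.1,0],0,10],
    [[0,0,0],0,10],
  ],
)

```text
t: 21.8
tool_pos: [0.6212, 0.0001, 0.0327]
ee_rot: [180.0, -0.0, 85.4]
force: [-1.0, -0.5, -1.5]
opening: 0.0222
grasp_force: 20.0
```

Request:
apply_moves(
  series=[
    [[0,0.1,0],0,10],
    [[0,0,0],0,10],
  ],
)

```text
t: 22.0
tool_pos: [0.6222, -0.0, 0.0327]
ee_rot: [180.0, 0.0, 85.4]
force: [-0.8, 0.3, -2.7]
opening: 0.0218
grasp_force: 20.0
```

Request:
apply_moves(
  series=[
    [[0,0.1,0],0,10],
    [[0,0,0],0,10],
  ],
)

```text
t: 22.2
tool_pos: [0.6232, -0.0001, 0.0327]
ee_rot: [180.0, -0.0, 85.4]
force: [-0.3, 0.2, -2.1]
opening: 0.0223
grasp_force: 20.0
```

```bash
python3 st.py
```

```text
t 22.2 st xyz mm [88.17 50.46 32.7 ] F u,n,z [-0.3  0.1 -2.1] M [-0.02  0.24  0.01] [179.99  -0.    85.39]
```

Request:
apply_moves(
  series=[
    [[0,0.1,0],0,10],
    [[0,0,0],0,10],
  ],
)

```text
t: 22.4
tool_pos: [0.6242, -0.0002, 0.0327]
ee_rot: [180.0, 0.0, 85.4]
force: [-1.5, 0.0, -2.2]
opening: 0.0216
grasp_force: 20.0
```

Request:
apply_moves(
  series=[
    [[0,0.1,0],0,10],
    [[0,0,0],0,10],
  ],
)

```text
t: 22.6
tool_pos: [0.625, -0.0002, 0.0327]
ee_rot: [-180.0, -0.0, 85.4]
force: [-2.6, -0.6, -1.5]
opening: 0.0222
grasp_force: 20.0
```

Request:
apply_moves(
  series=[
    [[0,0.1,0],0,10],
    [[0,0,0],0,10],
  ],
)

```text
t: 22.8
tool_pos: [0.6251, -0.0002, 0.0328]
ee_rot: [-179.8, 0.0, 85.4]
force: [-5.4, 1.2, 2.3]
opening: 0.0215
grasp_force: 20.0
```

```bash
python3 st.py
```

```text
t 22.8 st xyz mm [90.09 50.49 32.79] F u,n,z [-5.5  0.7  2.3] M [-0.14  1.03 -0.02] [-179.84    0.     85.41]
```

Request:
apply_moves(
  series=[
    [[0,0.1,0],0,10],
    [[0,0,0],0,10],
  ],
)

```text
t: 23.0
tool_pos: [0.6258, -0.0002, 0.0328]
ee_rot: [-179.8, 0.0, 85.4]
force: [-7.3, 1.1, 3.1]
opening: 0.0221
grasp_force: 20.0
```

```bash
python3 st.py
```

```text
t 23.0 st xyz mm [90.79 50.5  32.83] F u,n,z [-7.4  0.5  3.1] M [-0.14  1.19 -0.08] [-179.8    0.    85.4]
```

Request:
apply_moves(
  series=[
    [[0,0.05,0],0,10],
    [[0,0.05,0],0,10],
    [[0,0,0],0,10],
  ],
)

```text
t: 23.3
tool_pos: [0.6266, -0.0003, 0.0329]
ee_rot: [-179.8, 0.0, 85.4]
force: [-7.8, 0.7, 4.2]
opening: 0.0218
grasp_force: 20.0
```

```bash
python3 st.py
```

```text
t 23.3 st xyz mm [91.54 50.5  32.85] F u,n,z [-7.8  0.1  4.2] M [-0.17  1.34 -0.04] [-179.76    0.     85.41]
```

Request:
apply_moves(
  series=[
    [[0,0.05,-0.02],0,10],
    [[0,0.05,-0.02],0,10],
    [[0,0,0],0,10],
  ],
)

```text
t: 23.6
tool_pos: [0.6272, -0.0003, 0.0329]
ee_rot: [-179.7, 0.0, 85.4]
force: [-8.5, 0.2, 3.0]
opening: 0.0222
grasp_force: 20.0
```

```bash
python3 st.py
```

```text
t 23.6 st xyz mm [92.18 50.51 32.89] F u,n,z [-8.5 -0.5  3. ] M [-0.17  1.47 -0.1 ] [-179.72    0.     85.41]
```

Request:
apply_moves(
  series=[
    [[0,0.05,0],0,10],
    [[0,0.05,0],0,10],
    [[0,0,0],0,10],
  ],
)

```text
t: 23.9
tool_pos: [0.6281, -0.0004, 0.0329]
ee_rot: [-179.7, 0.0, 85.4]
force: [-8.9, 0.3, 3.4]
opening: 0.0219
grasp_force: 20.0
```

```bash
python3 st.py
```

```text
t 23.9 st xyz mm [93.08 50.47 32.93] F u,n,z [-8.9 -0.5  3.4] M [-0.14  1.49 -0.04] [-179.7    0.    85.4]
```

Request:
apply_moves(
  series=[
    [[0,0.05,0],0,10],
    [[0,0.05,0],0,10],
    [[0,0,0],0,10],
  ],
)

```text
t: 24.2
tool_pos: [0.6289, -0.0005, 0.0329]
ee_rot: [-179.7, 0.0, 85.4]
force: [-9.0, -0.1, 4.2]
opening: 0.0221
grasp_force: 20.0
```

```bash
python3 st.py
```

```text
t 24.2 st xyz mm [93.89 50.5  32.91] F u,n,z [-9.  -0.8  4.2] M [-0.22  1.7  -0.1 ] [-179.67    0.     85.41]
```

Request:
apply_moves(
  series=[
    [[0,0.05,-0.02],0,10],
    [[0,0.05,0],0,10],
    [[0,0.05,0],0,10],
    [[0,0.05,0],0,10],
    [[0,0,0],0,10],
  ],
)

```text
t: 24.7
tool_pos: [0.6305, -0.0006, 0.033]
ee_rot: [-179.6, 0.0, 85.4]
force: [-10.3, 0.1, 5.1]
opening: 0.022
grasp_force: 20.0
```

```bash
python3 st.py
```

```text
t 24.7 st xyz mm [95.51 50.5  33.01] F u,n,z [-10.3  -0.7   5.1] M [-0.2   1.88 -0.05] [-179.61    0.     85.41]
```

Request:
apply_moves(
  series=[
    [[0,0.05,0],0,10],
    [[0,0.05,0],0,10],
    [[0,0,0],0,10],
  ],
)

```text
t: 25.0
tool_pos: [0.6313, -0.0007, 0.033]
ee_rot: [-179.6, 0.0, 85.4]
force: [-11.4, 0.7, 4.8]
opening: 0.0221
grasp_force: 20.0
```

```bash
python3 - <<'E'
import st,cv2
S=st.robot.camera("scene")["frame"][:,:,::-1]
cv2.imwrite("pics/in.png",cv2.resize(S[145:265,205:325],None,fx=5,fy=5,interpolation=2))
E
```

```text
t 25.0 st xyz mm [96.32 50.51 33.04] F u,n,z [-11.4  -0.2   4.8] M [-0.26  1.97 -0.12] [-179.58    0.     85.41]
```

View pics/in.png

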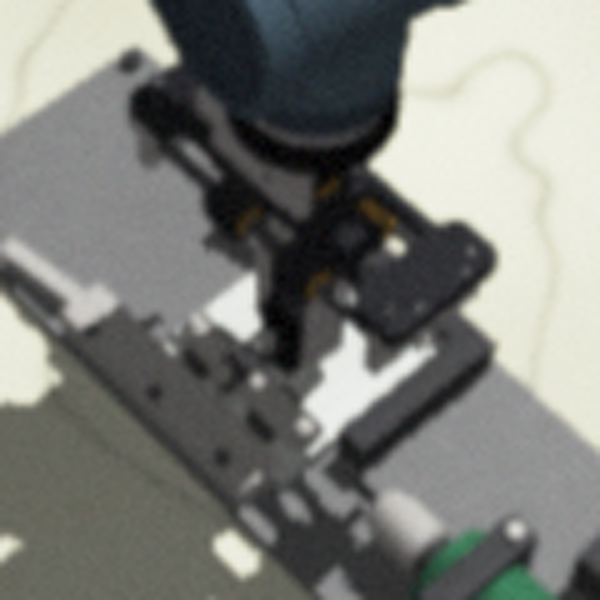

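The plate is nearly up to the dark stop bar at crop (420,380). The catch is hidden behind the gripper, so I'll go on by feel.

Request:
apply_moves(
  series=[
    [[0,0.05,-0.02],0,10],
    [[0,0.05,0],0,10],
    [[0,0,0],0,10],
  ],
)

```text
t: 25.35
tool_pos: [0.6321, -0.0007, 0.0331]
ee_rot: [-179.5, 0.0, 85.4]
force: [-11.4, 1.1, 5.3]
opening: 0.0219
grasp_force: 20.0
```

```bash
python3 st.py
```

```text
t 25.4 st xyz mm [97.09 50.51 33.05] F u,n,z [-11.4   0.1   5.3] M [-0.24  2.07 -0.09] [-179.55    0.     85.41]
```

Request:
apply_moves(
  series=[
    [[0,0.05,0],0,10],
    [[0,0.05,0],0,10],
    [[0,0,0],0,10],
  ],
)

```text
t: 25.65
tool_pos: [0.6329, -0.0008, 0.0331]
ee_rot: [-179.5, 0.0, 85.4]
force: [-12.3, -0.0, 5.0]
opening: 0.0219
grasp_force: 20.0
```

```bash
python3 st.py
```

```text
t 25.6 st xyz mm [97.93 50.52 33.09] F u,n,z [-12.2  -1.    5. ] M [-0.26  2.15 -0.04] [-179.52    0.     85.41]
```

Request:
apply_moves(
  series=[
    [[0,0.05,0],0,10],
    [[0,0.03,0],0,10],
    [[0,0,0],0,10],
    [[0,0,0],0,10],
  ],
)

```text
t: 26.05
tool_pos: [0.6336, -0.0008, 0.0331]
ee_rot: [-179.5, 0.0, 85.4]
force: [-13.0, -0.3, 6.2]
opening: 0.0221
grasp_force: 20.0
```

```bash
python3 st.py
```

```text
t 26.1 st xyz mm [98.55 50.53 33.1 ] F u,n,z [-12.9  -1.4   6.2] M [-0.27  2.25 -0.05] [-179.5     0.     85.41]
```

Request:
apply_moves(
  series=[
    [[0,-0.1,0],0,10],
    [[0,-0.1,0.02],0,10],
    [[0,-0.1,0.02],0,10],
    [[0,-0.1,0.02],0,10],
    [[0,-0.1,0],0,10],
    [[0,-0.1,0],0,10],
    [[0,0,0],0,10],
  ],
)

```text
t: 26.75
tool_pos: [0.6299, -0.0006, 0.0328]
ee_rot: [-179.9, 0.0, 85.4]
force: [-5.1, 0.1, 0.8]
opening: 0.0222
grasp_force: 20.0
```

```bash
python3 st.py
```

```text
t 26.8 st xyz mm [94.87 50.48 32.78] F u,n,z [-5.1 -0.3  0.8] M [-0.18  0.97 -0.09] [-179.87    0.     85.4 ]
```

Request:
apply_moves(
  series=[
    [[0,-0.1,0],0,10],
    [[0,-0.1,0],0,10],
    [[0,0,0],0,10],
  ],
)

```text
t: 27.05
tool_pos: [0.6283, -0.0005, 0.0327]
ee_rot: [-179.9, 0.0, 85.4]
force: [-6.0, -0.2, -0.6]
opening: 0.022
grasp_force: 20.0
```

```bash
python3 st.py
```

```text
t 27.1 st xyz mm [93.24 50.45 32.74] F u,n,z [-5.9 -0.7 -0.6] M [-0.19  0.95 -0.04] [-179.93    0.     85.4 ]
```

Request:
apply_moves(
  series=[
    [[0,-0.1,0],0,10],
    [[0,0,0],0,10],
  ],
)

```text
t: 27.25
tool_pos: [0.628, -0.0004, 0.0327]
ee_rot: [180.0, -0.0, 85.4]
force: [-2.0, -0.2, -3.7]
opening: 0.022
grasp_force: 20.0
```

```bash
python3 st.py
```

```text
t 27.2 st xyz mm [92.94 50.47 32.72] F u,n,z [-1.9 -0.4 -3.7] M [-0.13  0.47 -0.05] [179.97  -0.    85.38]
```

Request:
apply_moves(
  series=[
    [[0,-0.1,0],0,10],
    [[0,0,0],0,10],
  ],
)

```text
t: 27.45
tool_pos: [0.6278, -0.0005, 0.0328]
ee_rot: [179.8, -0.0, 85.4]
force: [3.0, -0.8, -8.1]
opening: 0.0219
grasp_force: 20.0
```

```bash
python3 st.py
```

```text
t 27.4 st xyz mm [92.74 50.37 32.84] F u,n,z [ 3.1 -0.5 -8.1] M [-0.06 -0.56 -0.11] [179.85  -0.    85.36]
```

Request:
apply_moves(
  series=[
    [[0,-0.1,0.03],0,10],
    [[0,0,0],0,10],
  ],
)

```text
t: 27.65
tool_pos: [0.6276, -0.0006, 0.033]
ee_rot: [179.7, 0.0, 85.3]
force: [5.7, -1.7, -8.3]
opening: 0.022
grasp_force: 20.0
```

```bash
python3 st.py
```

```text
t 27.6 st xyz mm [92.55 50.26 32.99] F u,n,z [ 5.8 -1.2 -8.3] M [-0.16 -1.1  -0.23] [179.73   0.    85.34]
```

Request:
apply_moves(
  series=[
    [[0,-0.06,0.01],0,10],
    [[0,0,0],0,10],
  ],
)

```text
t: 27.85
tool_pos: [0.6275, -0.0006, 0.0331]
ee_rot: [179.7, 0.0, 85.3]
force: [6.0, -0.6, -9.0]
opening: 0.022
grasp_force: 20.0
```

```bash
python3 st.py
```

```text
t 27.9 st xyz mm [92.47 50.22 33.09] F u,n,z [ 6.  -0.2 -9. ] M [-0.15 -1.36 -0.25] [1.7966e+02 1.0000e-02 8.5340e+01]
```

Request:
apply_moves(
  series=[
    [[0,-0.05,0.03],0,10],
    [[0,0,0.02],0,10],
    [[0,0,0],0,10],
  ],
)

```text
t: 28.15
tool_pos: [0.6275, -0.0007, 0.0331]
ee_rot: [179.6, 0.0, 85.3]
force: [7.0, -0.1, -8.2]
opening: 0.0221
grasp_force: 20.0
```

```bash
python3 st.py
```

```text
t 28.1 st xyz mm [92.46 50.18 33.08] F u,n,z [ 6.9  0.5 -8.2] M [-0.1  -1.31 -0.29] [1.796e+02 1.000e-02 8.533e+01]
```

Request:
apply_moves(
  series=[
    [[0,-0.05,0.02],0,10],
    [[0,0,0],0,10],
  ],
)

```text
t: 28.35
tool_pos: [0.6274, -0.0007, 0.0331]
ee_rot: [179.5, 0.0, 85.3]
force: [7.5, -1.4, -7.4]
opening: 0.0218
grasp_force: 20.0
```

```bash
python3 st.py
```

```text
t 28.4 st xyz mm [92.38 50.16 33.11] F u,n,z [ 7.5 -0.8 -7.4] M [-0.07 -1.49 -0.31] [1.7954e+02 1.0000e-02 8.5320e+01]
```

Request:
apply_moves(
  series=[
    [[0,-0.06,0.01],0,10],
    [[0,0,0.01],0,10],
    [[0,0,0],0,10],
  ],
)

```text
t: 28.65
tool_pos: [0.6273, -0.0007, 0.0332]
ee_rot: [179.5, 0.0, 85.3]
force: [8.3, -1.4, -8.2]
opening: 0.0215
grasp_force: 20.0
```

```bash
python3 st.py
```

```text
t 28.6 st xyz mm [92.33 50.16 33.2 ] F u,n,z [ 8.4 -0.7 -8.2] M [-0.09 -1.65 -0.34] [1.7946e+02 1.0000e-02 8.5320e+01]
```

Request:
apply_moves(
  series=[
    [[0,-0.05,0.01],0,10],
    [[0,0,0],0,10],
    [[0,0,0],0,10],
  ],
)

```text
t: 28.95
tool_pos: [0.6273, -0.0007, 0.0333]
ee_rot: [179.4, 0.0, 85.3]
force: [9.5, -1.2, -9.0]
opening: 0.0221
grasp_force: 20.0
```

```bash
python3 st.py
```

```text
t 28.9 st xyz mm [92.29 50.13 33.27] F u,n,z [ 9.6 -0.4 -9. ] M [-0.11 -1.92 -0.33] [1.794e+02 1.000e-02 8.531e+01]
```

Request:
apply_moves(
  series=[
    [[0,-0.03,0],0,10],
    [[0,0,0],0,10],
    [[0,0,0],0,10],
    [[0,0,0],0,10],
    [[0,0,0],0,10],
  ],
)

```text
t: 29.45
tool_pos: [0.6273, -0.0007, 0.0333]
ee_rot: [179.4, 0.0, 85.3]
force: [11.6, -0.7, -9.6]
opening: 0.0223
grasp_force: 20.0
```

```bash
python3 st.py
```

```text
t 29.4 st xyz mm [92.26 50.15 33.31] F u,n,z [11.6  0.3 -9.6] M [-0.04 -2.11 -0.28] [1.7936e+02 1.0000e-02 8.5310e+01]
```

Request:
apply_moves(
  series=[
    [[0,0.1,-0.03],0,10],
    [[0,0.1,-0.03],0,10],
    [[0,0.1,-0.03],0,10],
    [[0,0.1,-0.03],0,10],
    [[0,0.05,0],0,10],
    [[0,0,0],0,10],
  ],
)

```text
t: 30.05
tool_pos: [0.6276, -0.0007, 0.0329]
ee_rot: [180.0, 0.0, 85.4]
force: [3.7, -2.0, -6.0]
opening: 0.0218
grasp_force: 20.0
```

```bash
python3 st.py
```

```text
t 30.1 st xyz mm [92.57 50.23 32.89] F u,n,z [ 3.8 -1.7 -6. ] M [-0.47 -0.9  -0.27] [1.7997e+02 2.0000e-02 8.5390e+01]
```

Request:
apply_moves(
  series=[
    [[0,0.08,0.02],0,10],
    [[0,0.02,0],0,10],
    [[0,0,0],0,10],
  ],
)

```text
t: 30.35
tool_pos: [0.6278, -0.0006, 0.0327]
ee_rot: [-179.9, 0.0, 85.4]
force: [-1.9, -3.2, -1.2]
opening: 0.0218
grasp_force: 20.0
```

```bash
python3 st.py
```

```text
t 30.4 st xyz mm [92.75 50.26 32.72] F u,n,z [-1.7 -3.4 -1.2] M [-0.48  0.03 -0.29] [-1.799e+02  2.000e-02  8.540e+01]
```

Forces are near zero at the held place, so I'll open slightly, then rise straight up.

Request:
apply_moves(
  series=[
    [[0,0,0],0,28],
    [[0,0,0],0,36],
    [[0,0,0],0,42],
    [[0,0,0],0,42],
    [[0,0,0],0,42],
  ],
)

```text
t: 30.85
tool_pos: [0.6284, -0.0004, 0.0327]
ee_rot: [180.0, -0.0, 85.4]
force: [0.6, -0.6, -0.0]
opening: 0.0395
grasp_force: 0.0
```

```bash
python3 st.py
```

```text
t 30.9 st xyz mm [93.35 50.58 32.66] F u,n,z [ 0.7 -0.5 -0. ] M [-0.02  0.01 -0.04] [180.    -0.    85.41]
```

Request:
apply_moves(
  series=[
    [[0,0,-0.2],0,42],
    [[0,0,-0.5],0,42],
    [[0,0,-1],0,42],
    [[0,0,-2],0,42],
    [[0,0,-2],0,42],
    [[0,0,-3],0,42],
    [[0,0,-3],0,42],
    [[0,0,-3],0,42],
    [[0,0,-3],0,42],
    [[4,0,-1],0,42],
    [[4,0,0],0,42],
    [[4,0,0],0,42],
    [[4,0,0],0,42],
    [[4,0,0],0,42],
    [[4,0,0],0,42],
    [[0,0,0],0,42],
  ],
)

```text
t: 32.45
tool_pos: [0.6472, 0.2431, 0.2205]
ee_rot: [179.9, -0.1, 85.7]
force: [-0.1, -0.7, 0.5]
opening: 0.0391
grasp_force: 0.0
```

```bash
python3 - <<'E'
import st,cv2,numpy as np
S=st.robot.camera("scene")["frame"][:,:,::-1];T=st.robot.camera("top")["frame"][:,:,::-1]
a=cv2.resize(S[155:255,205:305],None,fx=4,fy=4,interpolation=2);b=cv2.resize(T[130:230,220:320],None,fx=4,fy=4,interpolation=2)
cv2.imwrite("pics/done.png",np.hstack([a,b]))
E
```

```text
t 32.5 st xyz mm [ 92.33 294.77 220.48] F u,n,z [-0.1 -0.7  0.5] M [-0.08  0.12  0.03] [ 1.7995e+02 -8.0000e-02  8.5690e+01]
```

View pics/done.png

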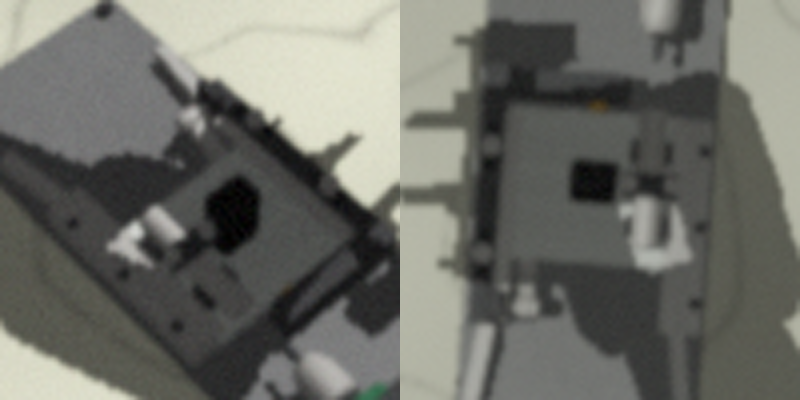

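The shuttle sits home at crop (585,180) in the top view, with the catch down behind its tail at (525,285). The gripper is clear, so I'll hand in the job.

```bash
python3 -c "
from rig import robot
print(robot.close_job())"
```

```text
the job is handed in; nothing more can be done
None
```

The shuttle is home behind the dropped catch, which held a tug of about 10 N (11.6 N at its highest reading); I then let go and handed the job in at about 32.5 s with the gripper clear, and no verdict came back.

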